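# Check the workshop's spring scale

### The arm

A 6-joint arm with a two-finger parallel gripper is mounted at the origin on the work surface. World frame = base frame: x ahead of the robot, y to its left, z up, the work surface at z = 0. Lengths are in m, angles in degrees, forces in N, time in s.
With the tool pointing down it reaches from about 0.25 to 0.725 m from the base axis. Payload 9.7 kg.
Tool frame: the origin (TCP) lies midway between the tips of the shut fingers; the grasp point (between the pads) lies 19 mm behind it (bot.pinch_z is the distance from the TCP to the grasp point, in m); z points along the fingers, y is the line along which they close (so a half turn about z gives the same grasp; the last joint's range is limited). The gripper opens to 85 mm and grips with 20 to 120 N. Pads are 22 mm wide; open, the fingers measure 114 mm over their backs; the gripper's body (76 mm by 85 mm) begins 54 mm behind the grasp point. The pads swing forward as they close: fully open they stand 13 mm farther back than shut.
Start: joints at [-69.844, 4.979, 10.078, 95.1, 0, 90], TCP at [0.19, -0.516, 0.204] pointing down, gripper open.
Joint ranges: [-179.16, 179.16], [-48.56, 103.87], [-65.8, 70.77], [-126.05, 130.52], [-82.76, 87.17], [-180, 180]. Speed limits (degrees/s): [127.2, 127.2, 147.25, 180, 180, 180].

### API

Orientations are given as [roll, pitch, yaw] about the fixed x, y, z axes, in that order (R = Rz(yaw) Ry(pitch) Rx(roll)).
In Python, from workcell import sensors, camera, camera_params, ticket, bot gives the robot as it stands.
- The arm moves only by the shell command python3 -m jog 'ROWS' [FORCE]. ROWS is JSON, a list that holds one entry, the list of rows, each a list of 5 numbers: the shift along the world's x, y, z in units of 50 mm (1.0 is 50 mm), then the turn about the world's z in units of 5 degrees (1.0 is 5 degrees), then the opening, from 0 (shut) to 1 (fully open). In form: [[[tx, ty, tz, yaw, grip], ...]]. A call has 1 to 8 rows; each row shifts and turns the commanded pose from where the row before left it; what a row does not reach is not made up. A row lasts 1/10 s, in which the tool goes at most 50 mm and 8.59 degrees, less where a joint would pass 70% of its speed; a pose out of reach is approached as far as the arm can. A call is refused whole if a number of a shift passes 1 or a number of a turn 1, either way. A call with a gripper value outside its range is refused whole. The fingers move at their own pace and stop on an object; FORCE is the grip in N (left out, the last holds). Time passes only in rows, so rows that do not move let the fingers close. It gives the time, the measured TCP pose, the force, the opening and the grip force at its end, in the units of the state.
- sensors.get_obs(): the state, without advancing time (a new reading comes with each control period).
- camera(name): name is "scene" or "top"; returns the picture (480x640x3 uint8, blue, green, red); there is no depth.
- camera_params(name): a dict with "fx", "fy", "cx", "cy" (pixels), "k1" (the pictures are not rectified: a ray, as slopes to the right and down, at radius r is drawn at 1 + k1 r^2 times it, then the intrinsics apply), "T" (4x4, takes a point from camera to world coordinates). Camera axes: x right, y down, z forward; pixel columns grow to the right and rows downward; lengths in m; the calibration is good to about 2 mm. A picture is of the moment at which its call begins. camera_params takes no time and is no camera call.
- ticket.job_done(): hands the job in; it is judged then, once.
The state is a dict: "time": time; "q": joint angles; "qd": joint speeds; "joint_efforts": joint torques, N m; "ee_pos": TCP position; "tcp_rot": TCP orientation; "wrist_force": force on the tool from outside, world axes, zero at the start; "torque": the same for the moment, N m; "opening": finger opening in m; "grasp_force": force on a finger pad.
Only numpy, scipy, OpenCV 4.12 (cv2) and the standard library are available. Lean on these libraries where they do the work, as an engineer would, in place of code of your own. Each camera call takes 0.05 s, during which the arm holds its last target. There are 200 camera calls.

### The job

Check the spring scale: first take the brass finial off the scale pan and stand it upright on the round cork pad. With the pan empty, press the red nozzle cap of the yellow air-duster can all the way down and let it spring back up, to blow the filings off the pan. Then set the blue check weight down gently (no dropping) and upright in the middle of the pan, its foot wholly inside the red ring, and let go; keep finial and check weight from tipping over, and leave the dark iron weight alone.

Things in the scene. Friction and masses are not known exactly. Their poses are not given: they have to be found in the camera images.
- pan_top (a point): Centre of the upper face of the scale's round flat steel pan (150 mm diameter, 6 mm thick, no rim), z up. A red ring, 84 mm across, is marked on the pan around a red dot at this point. The pan stands on a green scale housing (170 x 180 mm, 65 mm high), which is fixed, but whose place and turn about the vertical differ each time. The empty pan's top is 103 mm above the table; the pan sinks straight down under load and does not tilt.
- pan (a joint): How far the pan has sunk, in m: 0 empty, at most 0.028. It is sprung and well damped: it starts to sink at about 0.5 N and sinks 2 mm more for each further newton (about 8 mm under the finial, about 15 mm under the check weight).
- nozzle_top (a point): Centre of the top of the red nozzle cap (upright cylinder, 28 mm diameter, 24 mm high), z up, 176 mm above the table when up. It sits on a yellow can (58 mm diameter, 152 mm high), clamped to the scale housing with the can's axis 170 mm from the pan's axis. A thin red straw runs from the cap towards the pan. Press straight down.
- nozzle (a joint): How far the nozzle cap is pressed, in m: 0 up, 0.008 fully down. Sprung: it moves from about 1.5 N, fully down takes about 5 N, and comes back by itself.
- finial_center (a point): Turned brass finial, loose, 90 mm high, about 0.4 kg; this point lies on its axis half-way up (45 mm above its foot), z along the axis. Foot 64 mm diameter and 10 mm high (a row of beads makes it 69 mm), waist 40 mm diameter, round belly 54 mm diameter from 36 to 62 mm above the foot, then tapering to a blunt tip 10 mm across. Best held by the belly. It stands on the pan at the start.
- pad_top (a point): Centre of the top of the fixed round cork pad, 160 mm diameter, 6 mm thick, z up; where the finial is to stand.
- check_center (a point): Blue check weight with a bright steel knob, loose, about 0.8 kg, 72 mm high; this point lies on its axis half-way up (36 mm above its foot), z along the axis. Blue body 60 mm diameter and 36 mm high, narrowing to a neck of 22 mm diameter from 40 to 50 mm, then a cylindrical knob of 34 mm diameter from 50 to 72 mm above the foot. It stands upright on the table.
- iron_center (a point): Dark iron weight of the same shape, size and mass as the check weight (point 36 mm above its foot), standing upright on the table; to be left alone.

How it is judged (in metres and radians):
On the way, in this order (a step that is already met when the one before it is completed fails the run):
1. the finial stands upright on the cork pad and the pan is empty (horizontal distance between finial_center and pad_top below 0.055 m and angle between finial_center's own z axis and vertical below 0.1 rad and z of finial_center in the frame of pad_top between 0.038 and 0.052 m and value of joint pan below 0.002 m), for 0.2 s.
2. the nozzle cap is pressed down while the pan is empty (value of joint nozzle above 0.0065 m and value of joint pan below 0.002 m), for 0.1 s.
3. the nozzle cap is up again with the pan still empty (value of joint each of nozzle, pan below 0.002 m), for 0.1 s.
At the end, for the whole second after the job is handed in: The check weight stands upright (3.5 degrees), free and at rest on the pan, its axis within 12 mm of the pan's centre, the pan sunk 11 to 20 mm; the finial stands upright (6 degrees) on the cork pad, its axis within 55 mm of the pad's centre; the nozzle cap is up (within 2 mm) (horizontal distance between finial_center and pad_top below 0.055 m and angle between finial_center's own z axis and vertical below 0.1 rad and z of finial_center in the frame of pad_top between 0.038 and 0.052 m and horizontal distance between check_center and pan_top below 0.012 m and angle between check_center's own z axis and vertical below 0.06 rad and z of check_center in the frame of pan_top between 0.03 and 0.04 m and value of joint pan between 0.011 and 0.02 m and velocity of joint pan between -0.01 and 0.01 m/s and value of joint nozzle below 0.002 m); the robot touches nothing.
It fails at once if something is dropped or struck on the pan (pan driven down faster than 0.22 m/s) (velocity of joint pan above 0.22 m/s).
It fails at once if the check weight is dropped or flung onto the pan (faster than 0.3 m/s with its foot less than about 20 mm above the pan) (linear speed of check above 0.3 m/s and horizontal distance between check_center and pan_top below 0.06 m and z of check_center in the frame of pan_top below 0.056 m).
It fails at once if the finial is tipped over (angle between finial_center's own z axis and vertical above 0.7 rad).
It fails at once if the check weight is tipped over (angle between check_center's own z axis and vertical above 0.7 rad).
It fails at once if the dark iron weight is moved more than 25 mm or tipped (distance of iron_center from where it was at the start of the episode above 0.025 m or angle between iron_center's own z axis and vertical above 0.4 rad).
It also fails if it takes over 67 s, if anything falls off the work surface, if the arm or the gripper's body presses on something with over 40 N, if the wrist force passes 120 N, or if a joint passes its speed limit or range.

## Working session

There is one attempt and no reset: what is moved stays moved. The work goes in short steps, Python scripts to look and compute and a shell command to move; the robot and the scene stay as the last step left them, time stands still between calls to the robot, and variables do not carry over. Pictures are saved under pics/ and viewed, at most 10 in all, crops included, and the job is handed in when it is done.

```bash
mkdir -p pics; python3 - <<'E'
from workcell import sensors,camera,camera_params,bot
import cv2
for n in("scene","top"):
    cv2.imwrite(f"pics/{n}0.png",camera(n)); p=camera_params(n); print(n,{k:(v if k!='T' else [[round(float(x),4) for x in r] for r in v]) for k,v in p.items()})
print(sensors.get_obs(),bot.pinch_z)
E
```

```text
scene {'fx': 582.3710726435908, 'fy': 582.3710726435908, 'cx': 317.87842435654477, 'cy': 237.25885380955458, 'k1': -0.11822001557208184, 'T': [[0.8868, 0.3973, -0.2362, 0.7752], [0.4622, -0.7639, 0.4503, -0.5131], [-0.0015, -0.5085, -0.8611, 1.1116], [0.0, 0.0, 0.0, 1.0]]}
top {'fx': 463.4858507007948, 'fy': 463.4858507007948, 'cx': 313.8232440621605, 'cy': 242.23632971705587, 'k1': -0.004975316210156886, 'T': [[0.0245, -0.9976, 0.0647, 0.4211], [-0.9993, -0.0264, -0.0277, 0.014], [0.0293, -0.0639, -0.9975, 0.994], [0.0, 0.0, 0.0, 1.0]]}
{'time': 0.1, 'q': array([-6.98428526e+01,  5.00668053e+00,  1.00394680e+01,  9.50986101e+01,
        2.46557455e-03,  9.00003170e+01]), 'qd': array([ 0.01314088, -0.16518505,  0.1576284 , -0.0084382 ,  0.02167739,
        0.03202925]), 'joint_efforts': array([-6.02028613e-04, -5.21561980e+01,  4.65652657e+01,  1.59312773e-02,
       -3.73965946e-06, -4.30773412e-05]), 'ee_pos': array([ 0.18946157, -0.51609332,  0.20297039]), 'tcp_rot': array([-1.79934177e+02, -2.46520870e-03,  2.01568276e+01]), 'wrist_force': array([-0.11670067, -0.21530375,  0.85829367]), 'torque': array([ 0.04257182, -0.00854414,  0.02176974]), 'grasp_force': 0.0, 'opening': 0.08530654309879589} 0.0187
```

View pics/scene0.png

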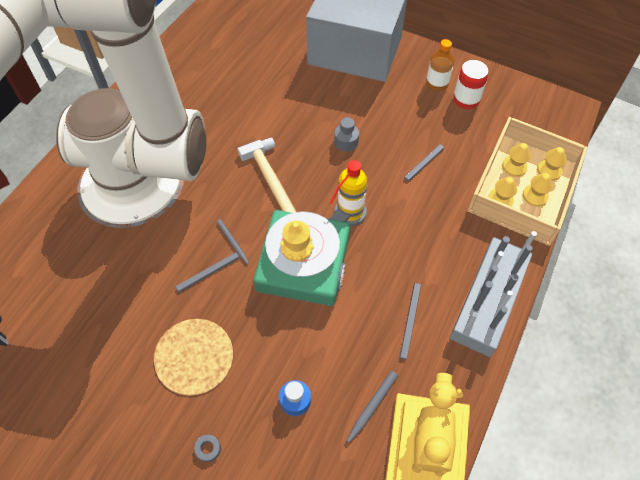

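View pics/top0.png

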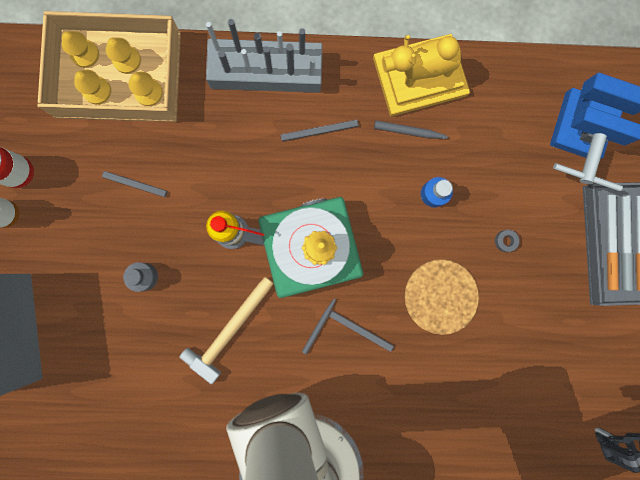

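The top view shows the pan at about (311,246) with the finial on it around (319,247). The red cap is at (218,224), the cork pad at (442,297), the blue weight's knob at (443,188) and the iron weight at (140,277). Next I'll turn these into positions using both views.

```bash
cat > h.py <<'E'
import numpy as np,cv2
from workcell import sensors,camera,camera_params
def ray(n,px):
    p=camera_params(n);T=np.array(p["T"]);d=np.array([(px[0]-p["cx"])/p["fx"],(px[1]-p["cy"])/p["fy"]])
    u=d.copy()
    for _ in range(20): u=d/(1+p["k1"]*(u@u))
    return T[:3,3],T[:3,:3]@np.array([u[0],u[1],1])
def atz(n,px,z):
    o,d=ray(n,px);return (o+d*(z-o[2])/d[2])[:2]
def proj(n,P):
    p=camera_params(n);T=np.array(p["T"]);c=T[:3,:3].T@(np.array(P)-T[:3,3]);u=c[:2]/c[2];u=u*(1+p["k1"]*(u@u))
    return u*p["fx"]+[p["cx"],p["cy"]]
def blobs(im,box,lo,hi):
    x0,y0,x1,y1=box;m=cv2.inRange(cv2.cvtColor(im[y0:y1,x0:x1],cv2.COLOR_BGR2HSV),lo,hi)
    n,_,s,c=cv2.connectedComponentsWithStats(m);i=1+np.argmax(s[1:,4]);return c[i]+[x0,y0],s[i]
E
python3 - <<'E'
from h import *
t=cv2.imread("pics/top0.png");s=cv2.imread("pics/scene0.png")
def show(k,z,bt,bs,lo,hi):
    for n,im,b in(("top",t,bt),("scene",s,bs)):
        if b: c,st=blobs(im,b,lo,hi);print(k,n,c.round(1),st,atz(n,c,z).round(4))
show("pad",.006,(395,250,490,345),(145,310,245,405),(8,60,150),(28,255,255))
show("pan",.095,(262,200,360,295),(255,205,350,285),(0,0,150),(180,50,255))
show("cap",.17,(200,210,226,235),(340,155,365,180),(0,180,120),(5,255,255))
show("knob",.065,(425,170,460,210),(275,375,315,400),(0,0,130),(180,90,255))
show("blue",.025,(415,170,460,215),(270,370,320,420),(100,150,80),(120,255,255))
for n,p in(("top",(320,245)),("scene",(296,228))): print("fin tip",n,atz(n,p,.185))
print("iron",atz("top",(140,272),.07))
a=cv2.resize(t[190:310,195:365],None,fx=4,fy=4,interpolation=3)
b=cv2.resize(s[150:310,245:375],None,fx=3,fy=3,interpolation=3)
c=np.zeros((480,680+0,3),np.uint8);cv2.imwrite("pics/c1.png",a)
cv2.imwrite("pics/c2.png",b)
E
```

```text
pad top [441.2 296.6] [   9    9   75   76 4378] [ 0.3758 -0.2888]
pad scene [194.5 356.7] [   0    0  100   95 9250] [ 0.3819 -0.2922]
pan top [308.7 245.3] [  10    8   77   77 3589] [ 0.4731 -0.0011]
pan scene [304.2 244.2] [  10    0   75   72 2724] [ 0.4794 -0.0087]
cap top [218.  223.5] [ 11   7  15  15 172] [0.5034 0.1622]
cap scene [352.7 168.8] [  5   5  16  20 166] [0.5051 0.1543]
knob top [442.6 187.9] [  8  10  20  17 256] [ 0.5993 -0.2722]
knob scene [293.7 389.9] [  3   5  33  20 343] [ 0.5983 -0.2722]
blue top [432.8 194. ] [  6   8  31  29 414] [ 0.5933 -0.2634]
blue scene [295.2 402.2] [ 10  12  30  33 477] [ 0.6052 -0.2824]
fin tip top [ 0.46894763 -0.01940742]
fin tip scene [ 0.47555375 -0.02959073]
iron [0.41316417 0.32937667]
```

View pics/c1.png

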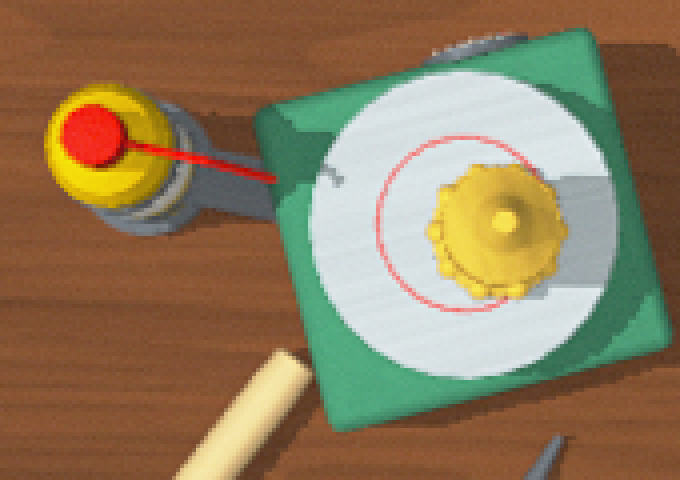

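View pics/c2.png

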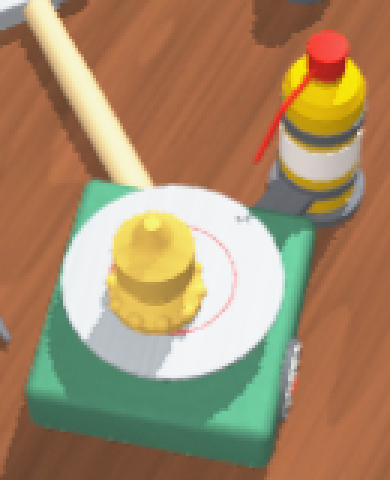

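The top crop shows the pan centred at about (310.6,245.7), the finial tip at (321.1,244.9) and its foot at (319.1,247.4). In the scene crop the pan centre is (302.3,243.7) and the tip is about (295.7,222).

```bash
python3 - <<'E'
from h import *
from scipy.optimize import least_squares as L
print("pan",atz("top",(310.6,245.7),.095),atz("scene",(302.3,243.7),.095))
print("tip",atz("top",(321.1,244.9),.185),atz("scene",(295.7,222),.185),"foot",atz("top",(319.1,247.4),.098))
def tri(a,b):
    r=L(lambda P:np.r_[proj("top",P)-a,proj("scene",P)-b],[.5,0,.1]);print(r.x.round(4),r.fun.round(1))
tri((321.1,244.9),(295.7,222));tri((218,223.3),(352.7,167));tri((442.6,187.9),(293.7,389.9));tri((310.6,245.7),(302.3,243.7))
s=cv2.imread("pics/scene0.png");t=cv2.imread("pics/top0.png")
for n,im,b in(("top",t,(398,255,485,340)),("scene",s,(150,315,238,400))):
    c,st=blobs(im,b,(12,60,150),(28,190,255));c=np.array([b[0]+st[0]+st[2]/2-.5,b[1]+st[1]+st[3]/2-.5]);print("pad",c,atz(n,c,.006))
E
```

```text
pan [ 0.47243245 -0.00487929] [ 0.47547779 -0.0093202 ]
tip [ 0.46917345 -0.02132922] [ 0.4687235 -0.0182565] foot [ 0.46939514 -0.02136391]
[ 0.4695 -0.0208  0.189 ] [-0.2 -0.3 -0.4  0. ]
[0.5031 0.1622 0.1662] [ 0.4  0.5  0.7 -0.2]
[ 0.5988 -0.2722  0.0657] [ 0.2  0.2  0.3 -0. ]
[ 0.4729 -0.0051  0.0864] [-0. -0. -0.  0.]
pad [441.  296.5] [ 0.37601991 -0.2883797 ]
pad [193.5 356.5] [ 0.3798998  -0.29284514]
```

```bash
python3 -m jog '[[[0.4,0.7,0.25,0,1],[0.4,0.75,0.25,0,1],[0.45,0.8,0.2,0,1],[0.45,0.8,0.2,0,1],[0.45,0.8,0,0,1],[0.45,0.8,0,0,1],[0.45,0.8,0,0,1],[0.45,0.8,0,0,1]]]' 30
```

```text
time: 0.9
ee_pos: [0.3649, -0.202, 0.2485]
tcp_rot: [180.0, -0.0, 20.1]
wrist_force: [1.3, -1.2, 1.0]
opening: 0.0853
grasp_force: 0.0
```

```bash
python3 -m jog '[[[0.45,0.75,0,0,1],[0.45,0.8,0,0,1],[0.45,0.8,0,0,1],[0.4,0.75,0,0,1],[0.34,0.53,0,0,1],[0,0,0,0,1],[0,0,0,0,1]]]'
python3 - <<'E'
from h import *
o=sensors.get_obs();print(o['q'].round(1),o['ee_pos'],o['wrist_force'])
cv2.imwrite("pics/s1.png",cv2.resize(camera("scene")[130:310,200:400],None,fx=3,fy=3,interpolation=3))
E
```

```text
time: 1.6
ee_pos: [0.4689, -0.0218, 0.2481]
tcp_rot: [-180.0, 0.1, 20.3]
wrist_force: [-0.5, -0.1, -0.7]
opening: 0.0854
grasp_force: 0.0
[ -2.7  -4.7   5.4 100.2  -0.  157.1] [ 0.4689428  -0.02180953  0.24805852] [-0.50529272 -0.13957971 -0.69728965]
```

View pics/s1.png

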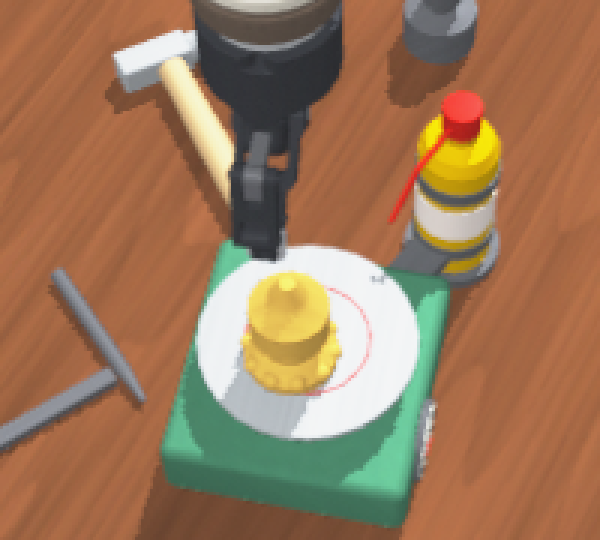

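The open gripper is above and behind the finial in this view, which fits its height, and the way down is clear. I'll descend.

```bash
python3 -m jog '[[[0,0.02,-0.5,0,1],[0,0,-0.6,0,1],[0,0,-0.5,0,1],[0,0,-0.4,0,1],[0,0,-0.25,0,1],[0,0,-0.2,0,1],[0,0,0,0,1],[0,0,0,0,1]]]'
```

```text
time: 2.45
ee_pos: [0.4693, -0.0216, 0.1269]
tcp_rot: [180.0, -0.0, 20.1]
wrist_force: [-0.4, 0.3, -0.0]
opening: 0.0855
grasp_force: 0.0
```

```bash
python3 -m jog '[[[0,0,0,0,0.75],[0,0,0,0,0.65],[0,0,0,0,0.55],[0,0,0,0,0.45],[0,0,0,0,0.4],[0,0,0,0,0.4],[0,0,0,0,0.4],[0,0,0,0,0.4]]]' 40; python3 -c "
from workcell import *;import cv2;cv2.imwrite('pics/s2.png',cv2.resize(camera('scene')[130:310,200:400],None,fx=3,fy=3))"
```

```text
time: 3.25
ee_pos: [0.4696, -0.0214, 0.1268]
tcp_rot: [179.9, -0.1, 20.2]
wrist_force: [2.0, -0.7, 5.0]
opening: 0.0344
grasp_force: 8.5
```

View pics/s2.png

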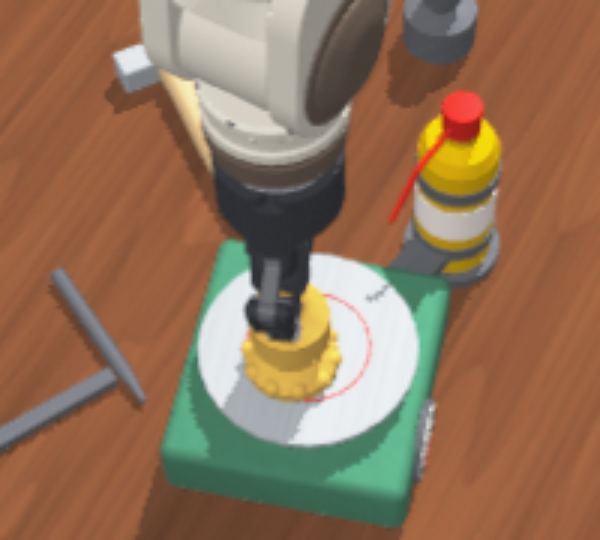

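The pads slid up onto the taper at 34 mm opening and pushed the pan down, so the grip is too high. I'll open, go 9 mm lower and regrip.

```bash
python3 -m jog '[[[0,0,0,0,0.55],[0,0,0,0,0.75],[0,0,0,0,1],[0,0,0,0,1],[0,0,0,0,1],[0,0,-0.1,0,1],[0,0,-0.08,0,1],[0,0,0,0,1]]]' 40; python3 -c "
from workcell import *;import cv2;cv2.imwrite('pics/s3.png',cv2.resize(camera('scene')[130:310,200:400],None,fx=3,fy=3))"
```

```text
time: 4.1
ee_pos: [0.4686, -0.0213, 0.1162]
tcp_rot: [-180.0, 0.1, 20.2]
wrist_force: [0.2, -0.4, -0.4]
opening: 0.0856
grasp_force: 0.0
```

```bash
python3 -m jog '[[[0,0,0,0,0.8],[0,0,0,0,0.72],[0,0,0,0,0.66],[0,0,0,0,0.6],[0,0,0,0,0.55],[0,0,0,0,0.55],[0,0,0,0,0.55],[0,0,0,0,0.55]]]'
```

```text
time: 4.95
ee_pos: [0.4691, -0.0213, 0.1171]
tcp_rot: [180.0, -0.0, 20.2]
wrist_force: [1.0, -0.9, 0.3]
opening: 0.0517
grasp_force: 42.9
```

Good belly grip: 52 mm opening at 43 N. I'll lift.

```bash
python3 -m jog '[[[0,0,0.1,0,0.5],[0,0,0.2,0,0.5],[0,0,0.3,0,0.5],[0,0,0.3,0,0.5],[0,0,0.1,0,0.5],[0,0,0,0,0.5]]]'; python3 -c "
from workcell import *;import cv2;cv2.imwrite('pics/s4.png',cv2.resize(camera('scene')[130:310,200:400],None,fx=3,fy=3))"
```

```text
time: 5.55
ee_pos: [0.4694, -0.0213, 0.1679]
tcp_rot: [180.0, -0.1, 20.2]
wrist_force: [-0.3, 0.6, -4.3]
opening: 0.0515
grasp_force: 42.6
```

View pics/s4.png

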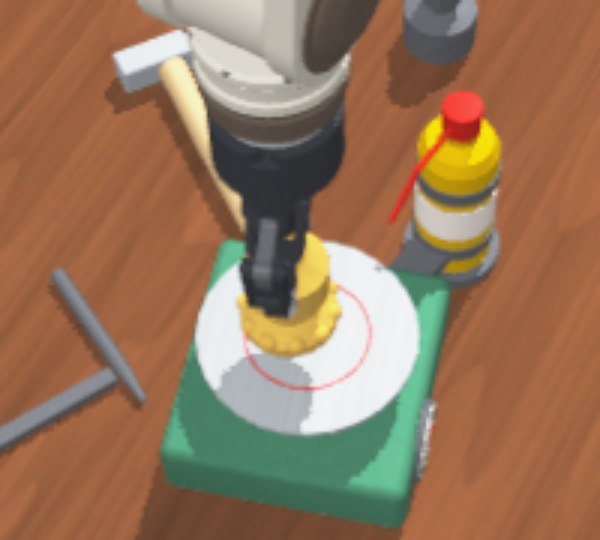

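Lifted cleanly and upright, with the foot about 22 mm below the TCP. I'll carry it to the pad.

```bash
python3 -m jog '[[[-0.1,-0.3,0,0,0.5],[-0.2,-0.6,0,0,0.5],[-0.25,-0.8,0,0,0.5],[-0.3,-0.85,0,0,0.5],[-0.3,-0.85,0,0,0.5],[-0.3,-0.85,0,0,0.5],[-0.25,-0.7,0,0,0.5],[-0.14,-0.42,0,0,0.5]]]'; python3 -m jog '[[[0,0,-0.3,0,0.5],[0,0,-0.5,0,0.5],[0,0,-0.5,0,0.5],[0,0,-0.5,0,0.5],[0,0,-0.4,0,0.5],[0,0,-0.2,0,0.5],[0,0,-0.15,0,0.5],[0,0,0,0,0.5]]]'
```

```text
time: 6.4
ee_pos: [0.3755, -0.2918, 0.1661]
tcp_rot: [-179.9, 0.1, 20.0]
wrist_force: [1.0, -0.2, -3.5]
opening: 0.0515
grasp_force: 42.9
time: 7.2
ee_pos: [0.3767, -0.2895, 0.0389]
tcp_rot: [-179.9, 0.0, 20.2]
wrist_force: [0.1, -0.8, -3.4]
opening: 0.0514
grasp_force: 43.0
```

```bash
python3 -m jog '[[[0,0,-0.08,0,0.5],[0,0,-0.08,0,0.5],[0,0,-0.03,0,0.5],[0,0,0,0,0.5]]]';python3 -m jog '[[[0,0,-0.03,0,0.5],[0,0,0,0,0.5]]]';python3 -m jog '[[[0,0,-0.03,0,0.5],[0,0,0,0,0.5]]]'
```

```text
time: 7.6
ee_pos: [0.377, -0.2898, 0.0301]
tcp_rot: [-180.0, 0.0, 20.2]
wrist_force: [-0.2, 0.8, -3.2]
opening: 0.0514
grasp_force: 43.0
time: 7.8
ee_pos: [0.377, -0.2898, 0.0286]
tcp_rot: [180.0, 0.0, 20.2]
wrist_force: [-0.1, -0.8, -4.1]
opening: 0.0514
grasp_force: 43.0
time: 8.0
ee_pos: [0.3773, -0.2899, 0.0276]
tcp_rot: [180.0, -0.0, 20.2]
wrist_force: [-0.6, 1.3, 1.3]
opening: 0.0513
grasp_force: 43.5
```

Contact with the pad. I'll release and rise.

```bash
python3 -m jog '[[[0,0,0,0,0.6],[0,0,0,0,0.7],[0,0,0,0,0.85],[0,0,0,0,1],[0,0,0,0,1],[0,0,0,0,1],[0,0,0,0,1]]]'; python3 -m jog '[[[0,0,0.2,0,1],[0,0,0.5,0,1],[0,0,0.7,0,1],[0,0,0.9,0,1],[0,0,0.9,0,1],[0,0,0.8,0,1],[0,0,0.5,0,1],[0,0,0.3,0,1]]]'
python3 - <<'E'
from h import *
s=camera("scene");t=camera("top");cv2.imwrite("pics/top5.png",t);cv2.imwrite("pics/sc5.png",s)
a=cv2.resize(s[310:410,140:250],(440,400));b=cv2.resize(t[190:310,250:370],(360,360));c=np.zeros((400,800,3),np.uint8);c[:,:440]=a;c[:360,440:]=b
cv2.imwrite("pics/c5.png",c)
E
```

```text
time: 8.7
ee_pos: [0.377, -0.2898, 0.0271]
tcp_rot: [-180.0, 0.0, 20.2]
wrist_force: [-0.7, -0.6, -0.9]
opening: 0.0856
grasp_force: 0.0
time: 9.5
ee_pos: [0.3773, -0.29, 0.2705]
tcp_rot: [179.8, -0.1, 20.2]
wrist_force: [-0.2, 0.3, 0.0]
opening: 0.0855
grasp_force: 0.0
```

View pics/c5.png

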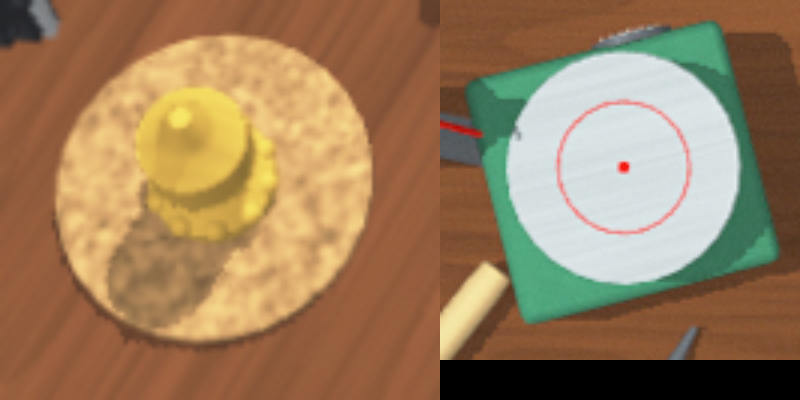

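The finial stands upright near the middle of the pad. The pan is empty, with its red dot at top-image pixel (311,245). Now to the nozzle with fingers shut.

```bash
python3 -m jog '[[[0.15,0.5,0,1,0.5],[0.25,0.85,0,1,0],[0.25,0.9,0,1,0],[0.25,0.9,0,1,0],[0.25,0.9,0,0,0],[0.25,0.9,0,0,0],[0.25,0.9,0,0,0],[0.25,0.9,0,0,0]]]'; python3 -m jog '[[[0.25,0.9,0,0,0],[0.25,0.85,-0.1,0,0],[0.12,0.52,-0.2,0,0],[0,0,-0.4,0,0],[0,0,-0.3,0,0],[0,0,0,0,0],[0,0,0,0,0]]]'
python3 - <<'E'
from h import *
o=sensors.get_obs();print(o['ee_pos'],o['wrist_force'],o['opening'],o['q'][5])
t=cv2.imread("pics/top5.png");s=cv2.imread("pics/sc5.png")
for n,im,b in(("top",t,(303,238,319,253)),("scene",s,(292,230,318,256))):
    c,st=blobs(im,b,(0,90,120),(8,255,255));print(c,st,atz(n,c,.103))
t=camera("top");s=camera("scene")
c=np.zeros((480,800,3),np.uint8);c[:,:400]=cv2.resize(t[180:276,180:260],(400,480));c[:,400:]=cv2.resize(s[120:240,310:410],(400,480));cv2.imwrite("pics/c6.png",c)
E
```

```text
time: 10.4
ee_pos: [0.4718, 0.0496, 0.2664]
tcp_rot: [-180.0, 0.0, 40.2]
wrist_force: [1.2, -1.1, 0.2]
opening: -0.0004
grasp_force: 0.0
time: 11.1
ee_pos: [0.5027, 0.161, 0.217]
tcp_rot: [-180.0, 0.0, 40.2]
wrist_force: [0.2, 0.2, 0.3]
opening: -0.0004
grasp_force: 0.0
[0.50265824 0.1610147  0.21697524] [0.18112131 0.19424063 0.29811105] -0.00041887186978432705 157.60958875042027
[310.72727273 245.27272727] [ 6  6  4  4 11] [ 0.47280574 -0.00493596]
[302.  240.5] [ 9 10  3  2  6] [ 0.47379204 -0.0070442 ]
```

View pics/c6.png

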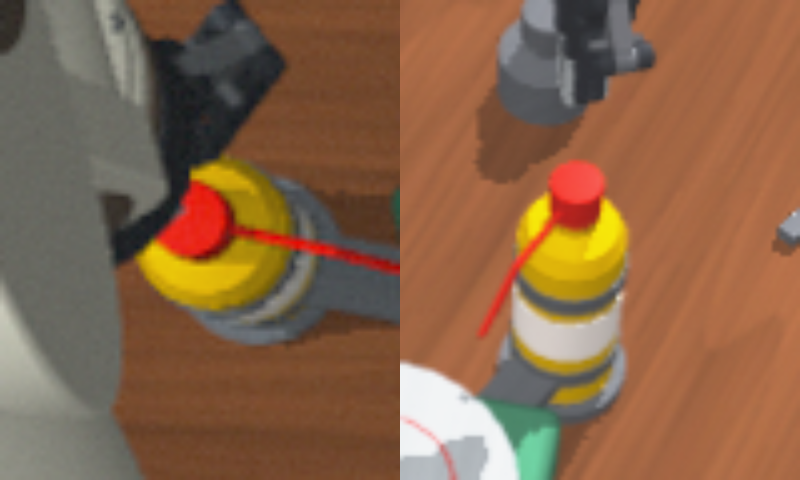

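The shut fingers hang above the cap, which matches the estimate. I'll descend and press in small steps.

```bash
python3 -m jog '[[[0,0,-0.4,0,0],[0,0,-0.3,0,0],[0,0,-0.1,0,0],[0,0,-0.06,0,0],[0,0,0,0,0]]]'; python3 -m jog '[[[0,0,-0.05,0,0],[0,0,-0.05,0,0],[0,0,0,0,0]]]'
```

```text
time: 11.7
ee_pos: [0.5032, 0.1611, 0.1747]
tcp_rot: [180.0, -0.0, 40.1]
wrist_force: [-0.3, 0.2, 0.7]
opening: -0.0004
grasp_force: 0.0
time: 12.0
ee_pos: [0.503, 0.1612, 0.169]
tcp_rot: [180.0, 0.0, 40.2]
wrist_force: [0.7, 0.2, 0.5]
opening: -0.0004
grasp_force: 0.0
```

```bash
python3 -m jog '[[[0,0,-0.04,0,0],[0,0,0,0,0]]]'; python3 -m jog '[[[0,0,-0.04,0,0],[0,0,0,0,0]]]'; python3 -c "
from workcell import *;import cv2;print(sensors.get_obs()['wrist_force']);cv2.imwrite('pics/s7.png',cv2.resize(camera('scene')[100:240,290:410],None,fx=4,fy=4))"
```

```text
time: 12.2
ee_pos: [0.503, 0.1612, 0.1669]
tcp_rot: [-180.0, 0.0, 40.2]
wrist_force: [0.2, 0.3, -0.3]
opening: 0.0002
grasp_force: 0.0
time: 12.4
ee_pos: [0.5029, 0.1612, 0.1648]
tcp_rot: [-180.0, 0.0, 40.2]
wrist_force: [-0.5, -0.8, 0.2]
opening: 0.0003
grasp_force: 0.0
[-0.48709589 -0.77129444  0.22329724]
```

View pics/s7.png

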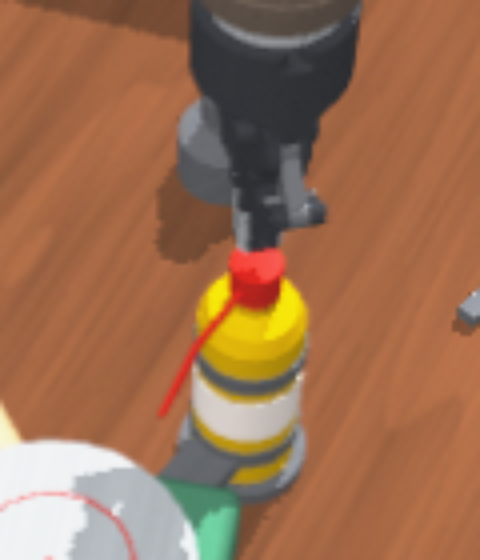

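The fingertips appear right at the far upper rim of the cap, at about (355,162) in the full image, and the cap looks unpressed. That was my tenth picture, so I'll compare numerically from here.

```bash
python3 - <<'E'
from h import *
o=sensors.get_obs();print(o['ee_pos'],o['wrist_force'],o['torque'])
print("tcp proj",proj("scene",o['ee_pos']),proj("top",o['ee_pos']))
for z in(.176,.168): print(z,"cap top proj",proj("scene",(.5025,.161,z)),proj("top",(.5025,.161,z)))
s0=cv2.imread("pics/sc5.png");s1=camera("scene")
def red(im,b):
    x0,y0,x1,y1=b;h=cv2.cvtColor(im[y0:y1,x0:x1],cv2.COLOR_BGR2HSV);return ((cv2.inRange(h,(0,170,90),(6,255,255))|cv2.inRange(h,(174,170,90),(180,255,255)))>0)
b=(340,152,368,184)
A,B=red(s0,b),red(s1,b)
for i in range(A.shape[0]): print(b[1]+i,''.join('.#'[int(v)] for v in A[i]),''.join('.#'[int(v)] for v in B[i]),' '.join('%3d'%v for v in s1[b[1]+i,b[0]+4:b[0]+24:2].max(1)))
E
```

```text
[0.50293772 0.16117192 0.16492196] [-0.40299341 -0.59832089 -0.49195458] [ 0.02414476 -0.04105984 -0.01823732]
tcp proj [353.0819448  167.55121276] [219.05351225 224.02490801]
0.176 cap top proj [353.12138915 164.18806798] [218.04529163 223.62676462]
0.168 cap top proj [352.92619559 166.60777343] [218.83940581 224.09389125]
152 ............................ ............................ 122 116 129  70  54  54  54  64  67 109
153 ............................ ............................ 119 114 116 124  82  54  54  66  70 108
154 ............................ ............................ 118 115 115 141  87  54  54  67  71 101
155 ............................ ............................ 116 112 115 142  79  55  54  60  64  85
156 ............................ ............................ 115 109 116 141  84  54  54  54  59  78
157 ............................ ............................ 112 108  99 148  83  54  54  54  70 118
158 ............................ ............................ 111 109 100 148  84  53  58  56 143 167
159 ............................ ...........................
[... 1789 characters left out ...]
................... ......#..................... 246 221 205 185 191 182 158 198 247 246
178 .....##..................... .....##..................... 236 211 230 213 197 187 180 245 246 246
179 .....#...................... .....#...................... 229 215 237 237 224 215 229 244 246 246
180 ...##....................... ...##....................... 217 228 236 237 236 235 230 246 246 246
181 ...#........................ ...#........................ 211 235 236 237 236 235 231 246 246 245
182 ..#......................... ..#......................... 218 235 236 236 237 235 234 246 246 225
183 .#.......................... .#.......................... 223 231 235 237 237 235 244 246 242 210
```

The cap is unpressed and the tips are still slightly above it. I'll keep creeping down, guided by force.

```bash
for i in 1 2 3 4; do python3 -m jog '[[[0,0,-0.04,0,0],[0,0,0,0,0]]]' | egrep 'ee_pos|wrist|opening'; done
```

```text
ee_pos: [0.503, 0.1612, 0.1628]
wrist_force: [0.2, 0.3, 0.3]
opening: -0.0
ee_pos: [0.5029, 0.1612, 0.1608]
wrist_force: [-0.8, -0.4, 0.3]
opening: 0.0002
ee_pos: [0.5029, 0.1611, 0.1588]
wrist_force: [0.4, 0.2, -0.3]
opening: 0.0001
ee_pos: [0.5029, 0.1612, 0.1568]
wrist_force: [0.4, 0.2, 0.6]
opening: -0.0002
```

```bash
cat > m.py <<'E'
from h import *
def red(im,b):
    x0,y0,x1,y1=b;h=cv2.cvtColor(im[y0:y1,x0:x1],cv2.COLOR_BGR2HSV);return ((cv2.inRange(h,(0,170,90),(6,255,255))|cv2.inRange(h,(174,170,90),(180,255,255)))>0)
def cmpr(n,f,b):
    s0=cv2.imread(f);s1=camera(n);A,B=red(s0,b),red(s1,b);g=s1.max(2)
    for i in range(A.shape[0]):
        y=b[1]+i;print(y,''.join('.#'[int(v)] for v in A[i]),''.join('#' if v else ('o' if g[y,b[0]+j]<100 else '.') for j,v in enumerate(B[i])))
E
python3 - <<'E'
from m import *
cmpr("scene","pics/sc5.png",(335,140,372,178));cmpr("top","pics/top5.png",(200,205,240,240))
print(sensors.get_obs()['q'])
E
```

```text
140 ..................................... ooooo......ooooooooooooooo...oooo....
141 ..................................... oooooooo...ooooooooooooooo.oooooo....
142 ..................................... oooooooooooooooooooooooooo...ooo.....
143 ..................................... ooooooooooooooooooooooooo....ooo.....
144 ..................................... ooooooooooooooooooooooooo.....oo.....
145 ..................................... ooooooooooooooooooooooooo.....o......
146 ..................................... .oooooooooooooooooooooooo.....o......
147 ..................................... ..ooooooooooooooooooooooo............
148 ..................................... ...oooooooooooooooooooooo............
149 ..................................... ....ooooooooo.ooooooooooo............
150 ..................................... ......ooooooo..ooooooooooo...........
151 ..................................... ............o.oooooooooooo...........
152 ..................................... ..............ooooooo....o.....ooo...
153 ..................................... ..............oooo
[... 4342 characters left out ...]
..oo.
233 ........................................ ......ooo.....oo.....................ooo
234 ........................................ ..o.o......o..o......................oo.
235 ........................................ o.o.....o....o......................oo..
236 ........................................ ..o...o..o..oo.....................oo...
237 ........................................ o.oooo...o...o....................ooo...
238 ........................................ ...........o.oo..................ooo....
239 ........................................ o...o.........o.................ooo.....
[1.77681693e+01 1.26793303e+00 1.03913805e+00 8.97788282e+01
 1.15870369e-03 1.57610336e+02]
```

Tips are still descending in the image and the cap hasn't moved, so the real tips sit higher than the nominal TCP. I'll keep going in steps.

```bash
for i in 1 2 3 4; do python3 -m jog '[[[0,0,-0.04,0,0],[0,0,0,0,0]]]' | egrep 'ee_pos|wrist|opening'; done; python3 -c "
from m import *
cmpr('scene','pics/sc5.png',(335,150,372,178))"
```

```text
ee_pos: [0.5029, 0.1612, 0.1548]
wrist_force: [0.0, 0.1, 0.7]
opening: 0.0001
ee_pos: [0.5029, 0.1611, 0.1528]
wrist_force: [-0.5, -0.4, -1.2]
opening: -0.0002
ee_pos: [0.503, 0.1612, 0.1508]
wrist_force: [0.1, -0.4, -0.3]
opening: -0.0003
ee_pos: [0.5029, 0.1611, 0.1488]
wrist_force: [-0.0, 0.2, -0.2]
opening: 0.0
150 ..................................... ......ooooooooooooooooooo............
151 ..................................... ............ooooooooooooo............
152 ..................................... ...............oooooooooo............
153 ..................................... ...............oooooooooo............
154 ..................................... ..............oooooooooo.o...........
155 ..................................... ..............ooooooo....o.....ooo...
156 ..................................... ..............ooooooo..ooo...........
157 ..................................... ...............ooooooooooo.......oo..
158 ..................................... ................ooooooooooo.....oooo.
159 ..................................... .................oooo
[... 756 characters left out ...]
##########............ .............############............
170 .............############............ .............############............
171 .............############............ .............############............
172 .............############............ .............############............
173 .............############............ .............############............
174 .............###########............. .............###########.............
175 .............###########............. .............###########.............
176 ............#....#####............... ............#....#####...............
177 ...........#......................... ...........#.........................
```

```bash
for i in 1 2 3 4 5; do python3 -m jog '[[[0,0,-0.03,0,0],[0,0,0,0,0]]]' | egrep 'ee_pos|wrist'; done; python3 -c "
from m import *
cmpr('scene','pics/sc5.png',(335,155,372,182))"
```

```text
ee_pos: [0.5031, 0.1612, 0.1476]
wrist_force: [-0.6, 0.2, 1.9]
ee_pos: [0.5031, 0.1612, 0.1461]
wrist_force: [0.8, 0.4, 3.2]
ee_pos: [0.5031, 0.1612, 0.1446]
wrist_force: [-1.4, -0.2, 2.3]
ee_pos: [0.5031, 0.1612, 0.143]
wrist_force: [-1.2, -0.1, 3.4]
ee_pos: [0.5031, 0.1612, 0.1416]
wrist_force: [0.7, -0.6, 4.5]
155 ..................................... ..............ooooooooooo............
156 ..................................... ..............ooooooooooo............
157 ..................................... ..............ooooooo...........o....
158 ..................................... ..............oooooo....oo.....ooo...
159 ..................................... ...............ooooooooooo.......oo..
160 .................#####............... ................oooooooooo......ooo..
161 ..............##########............. .................ooooooooo......oooo.
162 .............############............ .................oooooooooo....oooo..
163 .............#############........... .................ooooooooooo..ooooo..
164 ............##############........... .................oooooo
[... 674 characters left out ...]
##########............ .............############............
174 .............###########............. .............############............
175 .............###########............. .............###########.............
176 ............#....#####............... .............###########.............
177 ...........#......................... .............##########..............
178 ..........##......................... ............#....####................
179 ..........#.......................... ...........#.........................
180 ........##........................... ..........#..........................
181 ........#............................ .........#...........................
```

Contact came at a reported TCP z of about 0.1485, so the true tips sit about 27 mm higher than reported. The cap is moving down, so I'll finish the press and hold.

```bash
for i in 1 2; do python3 -m jog '[[[0,0,-0.03,0,0],[0,0,0,0,0],[0,0,0,0,0]]]' | egrep 'ee_pos|wrist'; done
```

```text
ee_pos: [0.5031, 0.1612, 0.1404]
wrist_force: [-1.3, -0.1, 5.4]
ee_pos: [0.5032, 0.1612, 0.1402]
wrist_force: [-3.4, -0.8, 14.8]
```

The cap hit its stop at 15 N. I'll lift off and let it spring back, then go to the check weight while opening.

```bash
python3 -m jog '[[[0,0,0.1,0,0],[0,0,0.2,0,0],[0,0,0.4,0,0],[0,0,0.5,0,0],[0,0,0.3,0,0],[0,0,0,0,0]]]' | egrep 'ee_pos|wrist'; python3 -c "
from m import *
cmpr('scene','pics/sc5.png',(345,160,365,180))"
```

```text
ee_pos: [0.5037, 0.1614, 0.2155]
wrist_force: [0.5, -0.1, 0.4]
160 .......#####........ .......#####........
161 ....##########...... ....##########......
162 ...############..... ...############.....
163 ...#############.... ...#############....
164 ..##############.... ..############.#....
165 ..##############.... ..############.#....
166 ..##############.... ..############.#....
167 ..##############.... ..##############....
168 ...#############.... ...#############....
169 ...############..... ...############.....
170 ...############..... ...############.....
171 ...############..... ...############.....
172 ...############..... ...############.....
173 ...############..... ...############.....
174 ...###########...... ...###########......
175 ...###########...... ...###########......
176 ..#....#####........ ..#....#####........
177 .#.................. .#..................
178 ##.................. ##..................
179 #................... #...................
```

Cap is back up. On to the check weight.

```bash
python3 -m jog '[[[0.1,-0.4,0.1,0,0],[0.2,-0.8,0,0,0],[0.2,-0.9,0,0,0.5],[0.2,-0.9,0,0,1],[0.2,-0.9,0,0,1],[0.2,-0.9,0,0,1],[0.2,-0.9,0,0,1],[0.2,-0.9,0,0,1]]]' | grep ee_pos; python3 -m jog '[[[0.2,-0.9,0,0,1],[0.16,-0.7,0,0,1],[0.05,-0.4,0,0,1],[0,0,-0.5,0,1],[0,0,-0.5,0,1],[0,0,0,0,1],[0,0,0,0,1]]]'
python3 - <<'E'
from m import *
s=camera("scene")
b=(272,340,330,400);h=cv2.cvtColor(s,cv2.COLOR_BGR2HSV)
print(proj("scene",sensors.get_obs()['ee_pos']),sensors.get_obs()['ee_pos'])
for y in range(b[1]-20,b[3]+20,2): print(y,''.join('B' if 100<h[y,x,0]<120 and h[y,x,1]>150 else 'o' if h[y,x,2]<100 else '#' if h[y,x,1]<90 else '.' for x in range(b[0],b[2])))
E
```

```text
ee_pos: [0.5777, -0.1706, 0.217]
time: 18.05
ee_pos: [0.5979, -0.2685, 0.1678]
tcp_rot: [-179.9, 0.1, 40.2]
wrist_force: [0.2, -1.1, 1.1]
opening: 0.0853
grasp_force: 0.0
[292.47785747 370.72783049] [ 0.59845905 -0.26862297  0.16912413]
320 #################ooooooooooooooooooooooooooooooooooooooo..
322 ###############oooooooooooooooooooooooooooooooooooooooo...
324 #############ooooooooooooooooooooooooooooooooooooooooo....
326 ############ooooooooooooooooooooooooooooooooooooooooo.....
328 ##########oooooooooooooooooooooooooooooooooooooooo........
330 #########ooooooooooooooooooooooooooooooooo................
332 ########oooooooooooooooooooooooooooooooooo................
334 #######ooooooooooooooooooooooooooooooooooo................
336 ######ooooooooooooooooooooooooooo##ooooooo................
338 ######ooooooooooooooooooooo######ooooooooo................
340 ######ooooooooooooooooo#######oooooooooooo................
342 #######oooooooooooo#######oooooooooooooooo................
344 #####################oooooooooooooooooooo.................
346 ooooo####ooooooooooooooooooooooooooooooo
[... 1586 characters left out ...]
.......
398 ........BBBBBB.####ooooooooooooooooBBB....................
400 ......o.BBBBBBBB.##ooooooooo.BBBBBBBBB.#..................
402 .....oooBBBBBBBBBBBBB....BBBBBBBBBBBBBo...................
404 .....ooooBBBBBBBBBBBBBBBBBBBBBBBBBBBBBo...................
406 ....ooooooBBBBBBBBBBBBBBBBBBBBBBBBBBBo....................
408 ...ooooooooBBBBBBBBBBBBBBBBBBBBBBBBBo.....................
410 ..oooooooooo.BBBBBBBBBBBBBBBBBBBBBoo......................
412 .ooooooooooooooBBBBBBBBBBBBBBBBoooo.......................
414 .ooooooooooooooooooBBBBBBBBBoooooo........................
416 .oooooooooooooooooooooooooooooooo.........................
418 .oooooooooooooooooooooooooooooo...........................
```

One open finger is in front of the weight in this view and the alignment looks fair. I'll correct y by -3.5 mm and descend in stages.

```bash
python3 -m jog '[[[0.02,-0.07,-0.4,0,1],[0,0,-0.5,0,1],[0,0,-0.5,0,1],[0,0,-0.4,0,1],[0,0,-0.3,0,1],[0,0,0,0,1]]]' | egrep 'ee_pos|wrist'; python3 -m jog '[[[0,0,-0.2,0,1],[0,0,-0.2,0,1],[0,0,-0.2,0,1],[0,0,-0.16,0,1],[0,0,0,0,1]]]' | egrep 'ee_pos|wrist'
python3 - <<'E'
from m import *
s=camera("scene");h=cv2.cvtColor(s,cv2.COLOR_BGR2HSV)
o=sensors.get_obs();print(o['ee_pos'],proj("scene",o['ee_pos']))
for y in range(350,440,2): print(y,''.join('B' if 100<h[y,x,0]<120 and h[y,x,1]>150 else 'o' if h[y,x,2]<100 else '#' if h[y,x,1]<90 else '.' for x in range(262,335)))
E
```

```text
ee_pos: [0.599, -0.2719, 0.0624]
wrist_force: [0.2, -0.1, -1.0]
ee_pos: [0.5988, -0.272, 0.0239]
wrist_force: [-0.7, -0.7, 1.5]
[ 0.59912503 -0.27213922  0.02485642] [294.96907552 395.91677425]
350 ###############################################ooooooooooooooooooo##.....
352 #############################################oooooooooooooooooooo#.......
354 ##########################################oooooooooooooooooooooo.........
356 ########################################ooooooooooooooooooooooo..........
358 #####################################ooooooooooooooooooooooooo...........
360 ###################################oooooooooooooooooooooooooo............
362 .################################oooooooooooooooooooooooooo..............
364 ..#############################ooooooooooooooooooooooooooo...............
366 ...##########################ooooooooooooooooooooooooooo.................
368 ....#######################ooooooooooooooooooooooooooo...................
370 .....#####################ooooooooooooooooooooooooooo....................
372 ......o#################oooooooooooooooooooo
[... 1903 characters left out ...]
22 ooooooooooooooooooooooooooooooooooooooooooooooo..........................
424 ooooo..oooooooooooooooooooooooooooooooooo................................
426 oooo...ooooooooooooooooooooooooooooo.....................................
428 oooo..ooooooooooooooooooooooooooo........................................
430 oooooooooooooooooooooooooooo.............................................
432 ooooooooooooooooooooooooooo..............................................
434 oooooooooooooooooooooooooo...............................................
436 oo.ooo..oooooooooooooooo.................................................
438 ........ooooo.o....o.....................................................
```

```bash
python3 -m jog '[[[0,0,-0.08,0,1],[0,0,-0.1,0,1],[0,0,0,0,1],[0,0,0,0,1]]]' 30| egrep 'ee_pos|wrist'; python3 -m jog '[[[0,0,0,0,0.8],[0,0,0,0,0.65],[0,0,0,0,0.5],[0,0,0,0,0.4],[0,0,0,0,0.35],[0,0,0,0,0.3],[0,0,0,0,0.3],[0,0,0,0,0.3]]]'
```

```text
ee_pos: [0.5995, -0.2723, 0.0165]
wrist_force: [0.1, -0.5, 0.4]
time: 20.45
ee_pos: [0.5997, -0.2725, 0.0168]
tcp_rot: [180.0, -0.0, 40.2]
wrist_force: [1.6, -2.9, 1.3]
opening: 0.0323
grasp_force: 30.3
```

Opening 32 mm at 30 N: the knob is gripped (readings run about 2 mm low, as with the finial). I'll firm up the grip and lift.

```bash
python3 -m jog '[[[0,0,0,0,0.25],[0,0,0,0,0.25],[0,0,0.1,0,0.25],[0,0,0.3,0,0.25],[0,0,0.4,0,0.25],[0,0,0.1,0,0.25],[0,0,0,0,0.25]]]' 60; python3 - <<'E'
from m import *
s=camera("scene");h=cv2.cvtColor(s,cv2.COLOR_BGR2HSV)
for y in range(350,420,2): print(y,''.join('B' if 100<h[y,x,0]<120 and h[y,x,1]>150 else 'o' if h[y,x,2]<100 else '#' if h[y,x,1]<90 else '.' for x in range(262,335)))
E
```

```text
time: 21.15
ee_pos: [0.5999, -0.2724, 0.0625]
tcp_rot: [179.9, -0.0, 40.2]
wrist_force: [0.1, -0.2, -7.9]
opening: 0.0312
grasp_force: 60.8
350 ##################################ooooooooooooooooooooooooooo............
352 ################################oooooooooooooooooooooooooooo.............
354 ##############################ooooooooooooooooooooooooooooo..............
356 ##o#########################ooooooooooooooooooooooooooooo................
358 .#########################ooooooooooooooooooooooooooooo..................
360 ..#######################oooooooooooooooooooooooooooo....................
362 ...o###################oooooooooooooooooooooooooooooo....................
364 .....#################ooooooooooooooooooooooooooooooo....................
366 .....oo##############ooooooooooooooooooooooooooooooo.....................
368 ......oooo##########ooooooooooooooooooooo#oooooooooo.....................
370 ......oooooo########oooooooooooooooo##oooooooooooooo.....................
372 .......oooooo########ooooooooooo#oooooooooooooooooo......................
374 ........ooooooo#####
[... 1069 characters left out ...]
02 ...................BBBBBBBBBoooooo######oooooo#..........................
404 ....................oBBBBBBBooooooooo####ooooo...........................
406 ................oooooooBBBBBBooooooo#####oooo............................
408 ..............oooooooooooo.Booooooooooooooooo............................
410 ............oooooooooooooooooooooooooo...................................
412 ...........ooooooooooooooooooooooooooo...................................
414 ..........oooooooooooooooooooooooooooo...................................
416 .........oooooooooooooooooooooooooooooo..................................
418 ........ooooooooooooooooooooooooooooooo..................................
```

Lifted (-7.9 N). I'll carry it to above the pan.

```bash
python3 -m jog '[[[0,0,0.4,0,0.25],[-0.1,0.2,0.6,0,0.25],[-0.25,0.5,0.6,0,0.25],[-0.35,0.75,0.45,0,0.25],[-0.4,0.8,0,0,0.25],[-0.4,0.8,0,0,0.25],[-0.4,0.8,0,0,0.25],[-0.35,0.75,0,0,0.25]]]'|grep ee_pos; python3 -m jog '[[[-0.2,0.5,0,0,0.25],[-0.09,0.24,0,0,0.25],[0,0,0,0,0.25],[0,0,0,0,0.25]]]'; python3 - <<'E'
from m import *
for n in("scene","top"):
    s=camera(n);cv2.imwrite(f"pics/{n}9.png",s);h=cv2.cvtColor(s,cv2.COLOR_BGR2HSV)
    m=cv2.inRange(h,(100,150,40),(122,255,255))
    n_,_,st,c=cv2.connectedComponentsWithStats(m)
    print(n,[(st[i].tolist(),c[i].round(1)) for i in range(1,n_) if st[i][4]>30 and 250<c[i][0]<370])
    P=np.array([.4731,-.006,.16]);print(proj(n,P))
E
```

```text
ee_pos: [0.4853, -0.0408, 0.163]
time: 22.4
ee_pos: [0.4726, -0.0056, 0.1636]
tcp_rot: [180.0, 0.0, 40.2]
wrist_force: [0.4, -0.1, -7.9]
opening: 0.0311
grasp_force: 62.0
scene [([286, 211, 30, 31, 488], array([299.7, 229.3]))]
[301.20017849 225.00071534]
top []
[312.03751139 243.31116286]
```

```bash
python3 - <<'E'
from h import *
a=np.linspace(0,2*np.pi,120)
for x,y in((.473,-.0055),(.473,-.0105),(.478,-.0055)):
    Q=np.array([proj("scene",(x+.03*np.cos(t),y+.03*np.sin(t),z)) for z in(.147,.183) for t in a]);print(x,y,Q[:,0].min().round(1),Q[:,0].max().round(1),Q[:,1].max().round(1))
# blue extents, looser
s=cv2.imread("pics/scene9.png");h=cv2.cvtColor(s,cv2.COLOR_BGR2HSV);m=cv2.inRange(h,(98,110,25),(125,255,255))[200:255,275:330]
ys,xs=np.where(m);print(xs.min()+275,xs.max()+275,ys.max()+200)
E
```

```text
0.473 -0.0055 285.1 316.9 241.7
0.473 -0.0105 283.8 315.7 243.7
0.478 -0.0055 287.4 319.2 242.7
286 315 241
```

The measured outline matches a weight centred over the pan within 1 mm. I'll lower gently.

```bash
python3 -m jog '[[[0,0,-0.2,0,0.25],[0,0,-0.2,0,0.25],[0,0,-0.2,0,0.25],[0,0,-0.12,0,0.25],[0,0,-0.06,0,0.25],[0,0,0,0,0.25]]]'| egrep 'ee_pos|wrist'; python3 -m jog '[[[0,0,-0.06,0,0.25],[0,0,-0.06,0,0.25],[0,0,-0.06,0,0.25],[0,0,0,0,0.25]]]'| egrep 'ee_pos|wrist';python3 -m jog '[[[0,0,-0.06,0,0.25],[0,0,-0.06,0,0.25],[0,0,0,0,0.25]]]'| egrep 'ee_pos|wrist'
```

```text
ee_pos: [0.4723, -0.0053, 0.1246]
wrist_force: [-0.4, -0.3, -7.3]
ee_pos: [0.4728, -0.0053, 0.1161]
wrist_force: [0.6, 0.8, -4.8]
ee_pos: [0.4728, -0.0054, 0.11]
wrist_force: [2.1, -1.5, -3.4]
```

```bash
python3 -m jog '[[[0,0,-0.05,0,0.25],[0,0,-0.05,0,0.25],[0,0,0,0,0.25]]]'| egrep 'ee_pos|wrist';python3 -m jog '[[[0,0,-0.02,0,0.25],[0,0,0,0,0.25],[0,0,0,0,0.25]]]'| egrep 'ee_pos|wrist'
```

```text
ee_pos: [0.4728, -0.0054, 0.105]
wrist_force: [1.4, -0.6, -0.2]
ee_pos: [0.4728, -0.0053, 0.1043]
wrist_force: [2.4, -0.9, 0.7]
```

The scale now carries the full weight and the wrist reads about 0 N. I'll open and rise.

```bash
python3 -m jog '[[[0,0,0,0,0.42],[0,0,0,0,0.5],[0,0,0,0,0.6],[0,0,0,0,0.8],[0,0,0,0,1],[0,0,0,0,1],[0,0,0,0,1]]]'| egrep 'ee_pos|wrist|open'; python3 -m jog '[[[0,0,0.15,0,1],[0,0,0.3,0,1],[0,0,0.5,0,1],[0,0,0.7,0,1],[0,0,0.7,0,1],[0,0,0.5,0,1],[0,0,0.3,0,1]]]'| egrep 'ee_pos|wrist|open';  python3 -m jog '[[[-0.3,-0.6,0.2,0,1],[-0.3,-0.7,0.3,0,1],[-0.3,-0.7,0.3,0,1],[-0.3,-0.6,0,0,1],[0,0,0,0,1]]]'| grep ee_pos
python3 - <<'E'
from h import *
a=np.linspace(0,2*np.pi,90)
for n,b in(("scene",(270,190,340,270)),("top",(275,205,345,285))):
    s=camera(n);cv2.imwrite(f"pics/{n}10.png",s);h=cv2.cvtColor(s,cv2.COLOR_BGR2HSV);x0,y0,x1,y1=b
    m=cv2.inRange(h,(98,110,25),(125,255,255))[y0:y1,x0:x1];ys,xs=np.where(m);print(n,len(xs),xs.min()+x0,xs.max()+x0,ys.min()+y0,ys.max()+y0)
    Q=np.array([proj(n,(.473+.03*np.cos(t),-.0055+.03*np.sin(t),z)) for z in(.088,.124) for t in a]);print("  expected",Q.min(0).round(1),Q.max(0).round(1))
    k,_=blobs(s,(290,205,325,245) if n=="scene" else (295,230,330,262),(0,0,130),(180,90,255))
    print("  finial yellow",blobs(s,(150,315,238,400) if n=="scene" else (398,255,485,340),(22,190,100),(32,255,255)))
E
```

```text
ee_pos: [0.4725, -0.0053, 0.1041]
wrist_force: [-0.4, -0.3, -0.7]
opening: 0.0855
ee_pos: [0.4729, -0.0053, 0.2654]
wrist_force: [1.5, 0.2, -1.3]
opening: 0.0854
ee_pos: [0.4113, -0.1379, 0.3037]
scene 569 287 316 226 256
  expected [286.6 221.5] [317.  256.5]Traceback (most recent call last):
  File "<stdin>", line 8, in <module>
  File "h.py", line 15, in blobs
    n,_,s,c=cv2.connectedComponentsWithStats(m);i=1+np.argmax(s[1:,4]);return c[i]+[x0,y0],s[i]
                                                    ~~~~~~~~~^^^^^^^^^
    return _wrapfunc(a, 'argmax', axis=axis, out=out, **kwds)
    return bound(*args, **kwds)
ValueError: attempt to get argmax of an empty sequence
```

The weight's outline matches the expected one within 1 px: centred, upright, pan sunk about 15 mm. The finial has not been touched since it was verified, so I'm handing in.

```bash
python3 -c "
from workcell import ticket
print(ticket.job_done())"
```

```text
the job is handed in; nothing more can be done
None
```

I handed the job in and no verdict came back: finial on the cork pad, nozzle pressed and back up, and check weight released at the pan's centre (image outline within 1 px); I didn't re-check the finial at the end.

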